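# Swing the swivel vice to its 30 degree line and clamp it

## Task

Without picking up or pinching anything, push the machine vice round on its graduated base with your fingertips until its index line meets the 30 degree line, which is the next long line anticlockwise (seen from above) of the extra-long zero line. Then push the black clamping lever clockwise, fully home, so that the vice is clamped at that setting. Push gently, and leave the loose things on the bench where they are.

Things in the scene. Friction and masses are not known exactly. Their poses are not given: they have to be found in the camera images.
- base: Fixed round base of the vice, grey, 196 mm across. Origin on the swivel axis at bench height, z up. Its bright top ring (radius 76 to 96 mm, 28 mm high) has black radial lines every 10 degrees, up to 60 degrees either side of the zero line: zero is longest (20 mm), the 30s and 60s long (13 mm), the rest short (7 mm) and thin. A lug 33 mm high at its +y side carries the lever.
- zero_line (a point): Inner end of the zero line, the longest line, in the middle of the fixed ring's scale: on the base's +x axis, radius 75.5 mm, 28 mm high. It lies on the side away from the robot, give or take 20 degrees.
- line30 (a point): Inner end of the 30 degree line, the target: 13 mm long, radius 75.5 mm, 28 mm high, fixed on the ring, 30 degrees anticlockwise of the zero line seen from above.
- index (a point): Outer end of the vice's index line, the one black radial line (30 mm long) on the bright round swivel plate that turns with the vice (148 mm across, top 34 mm above the bench). At radius 74 mm, 34 mm high, on the vice's own +x axis.
- vise (a joint): Angle of the vice on its base, rad: 0 with the index line at the zero line, growing anticlockwise seen from above; +0.524 is the 30 degree line. Starts between -0.8 and 0. Unclamped, it turns under 5 to 10 N pushed at its end and stays where it is left; its range is -1.2 to 1.0.
- tail (a point): Point to push: on the flat upright side of the vice's tail, 50 mm above the bench. Vice frame: origin on the swivel axis, x along the index line, y along the bed towards the fixed jaw. The point is at x -32, y -74 mm; the face looks to -x; it is 34 to 73 mm high for y -85 to -67, 34 to 58 mm beyond. From y -27 on the jaws stand out 8 mm more. Pushing it to +x turns the vice anticlockwise.
- jaws (a point): Top centre, 104 mm above the bench, of the dark steel block (60 x 24 mm) gripped in the jaws, the vice's highest part; in the vice frame at x 0, y 32 mm. The vice body is grey, 170 mm long, 64 mm wide, its jaws 80 mm wide and 95 mm high. Nothing of it reaches beyond 98 mm from the swivel axis.
- lever (a joint): Angle of the clamping lever, rad, growing clockwise seen from above. Starts slack at 0 to 0.35; its stop, fully home, is at 1.3. From about 0.8 it grips the vice, and at home it clamps it firmly. It turns under a push of 3 to 12 N near its end and stays where it is left, springing back 0.05 at most.
- lever_pivot (a point): On the lever's upright axis, 66 mm above the bench, near the top of its hub (24 mm across). In the base's frame at x -20, y 114 mm: 116 mm from the swivel axis, 100 degrees anticlockwise of the zero line. Fixed.
- lever_tip (a point): Free end of the lever's black round arm: 72 mm out from the pivot axis, 68 mm above the bench. The arm is 15 mm thick and nearly level (axis 64 mm high at 30 mm out). At joint value 0 it points straight out from the swivel axis; it swings clockwise through free space.
- holder: Loose dark steel tool-holder block 64 x 44 x 46 mm with two bores, standing near the vice. Origin: centre of its underside. Leave alone.
- turntool: Loose turning tool with a 20 mm square shank, 125 mm long, lying near the vice. Origin: on the bench at mid-length. Leave alone.
- crank: Loose crank handle of the vice lying near it: steel arm 84 mm long, socket hub 30 mm high, black grip 40 mm high. Origin: on the bench under mid-arm. Leave alone.

How it is judged:
On the way, in this order (a step that is already met when the one before it is completed fails the run):
1. the index line stands at the 30 degree line (within 2.5 degrees), at rest, with the clamp still slack (value of joint vise between 0.48 and 0.567 rad and velocity of joint vise between -0.03 and 0.03 rad/s and value of joint lever below 0.7 rad), for 0.2 s.
2. the clamping lever is swung fully home (value of joint lever above 1.15 rad), for 0.2 s.
At the end, for the whole second after the job is handed in: The vice's index line stands within 2.5 degrees (a quarter of a division) of the 30 degree line, the clamping lever is home (past 1.15 of its 1.3 rad), both at rest, and the robot is clear (value of joint vise between 0.48 and 0.567 rad and value of joint lever above 1.15 rad and velocity of joint vise between -0.03 and 0.03 rad/s and velocity of joint lever between -0.05 and 0.05 rad/s); the robot touches nothing.
It fails at once if a loose thing on the bench is lifted or shifted by more than 25 mm (distance of any of holder, turntool, crank from where it was at the start of the episode above 0.025 m).
It fails at once if the fingers press the vice or its lever harder than 40 N, as in a pinch or a shove (contact force between the fingers and base above 40 N).
It also fails if it takes over 64 s, if anything falls off the work surface, if the arm or the gripper's body presses on something with over 40 N, if the wrist force passes 120 N, or if a joint passes its speed limit or range.

## Robot

A 6-joint arm with a two-finger parallel gripper is mounted at the origin on the work surface. World frame = base frame: x ahead of the robot, y to its left, z up, the work surface at z = 0. Lengths are in m, angles in rad, forces in N, time in s.
With the tool pointing down it reaches from about 0.35 to 0.85 m from the base axis. Payload 8.1 kg.
Tool frame: the origin (TCP) lies midway between the tips of the shut fingers; the grasp point (between the pads) lies 19 mm behind it (robot.grip_point_offset is the distance from the TCP to the grasp point, in m); z points along the fingers, y is the line along which they close (so a half turn about z gives the same grasp; the last joint's range is limited). The gripper opens to 93 mm and grips with 3 to 60 N. Pads are 15 mm wide; open, the fingers measure 128 mm over their backs; the gripper's body (75 mm by 188 mm) begins 65 mm behind the grasp point.
Start: joints at [-1.187, 0.13, 1.488, -0, 1.523, -0.085], TCP at [0.271, -0.535, 0.219] pointing down, gripper open.
Joint ranges: [-2.96, 2.96], [-0.89, 2.26], [0.02, 2.5], [-1.34, 4.48], [0, 2.73], [-2.66, 2.66]. Speed limits (rad/s): [2.39, 2.39, 2.79, 3.14, 3.14, 3.14].

## Interface

Orientations are given as a rotation vector (axis times angle).
In Python, from plant import robot, read_camera, job gives the robot as it stands.
- The arm moves only by the shell command python3 -m inch 'ROWS' [FORCE]. ROWS is JSON, one flat list of numbers, 5 for each row, row after row: the shift along the world's x, y, z in mm, then the turn about the world's z in degrees, then the opening in per cent of the stroke, from 0 (shut) to 100 (fully open). In form: [dx, dy, dz, yaw, hand, dx, dy, dz, yaw, hand, ...]. A call has 1 to 10 rows; each row is the pose to reach, as a shift and turn from the pose commanded when the call began; what a row does not reach only later rows make up. A row lasts 1/12 s, in which the tool goes at most 41.7 mm and 7.16 degrees, less where a joint would pass 70% of its speed; a pose out of reach is approached as far as the arm can. A call with a gripper value outside its range is refused whole. The fingers move at their own pace and stop on an object; FORCE is the grip in N (left out, the last holds). Time passes only in rows, so rows that repeat a pose let the fingers close. It gives the time, the measured TCP pose, the force, the opening and the grip force at its end, in the units of the state.
- robot.read_state(): the state, without advancing time (a new reading comes with each control period).
- read_camera(name): name is "scene" or "top" or "wrist"; returns a dict with "image" (480x640x3 uint8, blue, green, red), "K" (3x3 intrinsics, pixels), "D" ([k1, k2, p1, p2, k3] as OpenCV has them; the pictures are not rectified), "extrinsics" (4x4, takes a point from world to camera coordinates); the wrist camera has in their place "mount" (4x4, takes a point from camera to tool coordinates, whose origin is the TCP and whose axes are the flange's). Camera axes: x right, y down, z forward; pixel columns grow to the right and rows downward; lengths in m; the calibration is good to about 2 mm. A picture is of the moment at which its call begins: read the wrist's pose just before it. There is no depth.
- job.close_job(): hands the job in; it is judged then, once.
The state is a dict: "t": time; "q": joint angles; "dq": joint speeds; "joint_torque": joint torques, N m; "tool_pos": TCP position; "orientation": TCP orientation; "force": force on the tool from outside, world axes, zero at the start; "wrist_torque": the same for the moment, N m; "opening": finger opening in m; "gripper_force": force on a finger pad.
Only numpy, scipy, OpenCV 4.12 (cv2) and the standard library are available. Lean on these libraries where they do the work, as an engineer would, in place of code of your own. Each camera call takes 0.05 s, during which the arm holds its last target. There are 200 camera calls.

## Working session

There is one attempt and no reset: what is moved stays moved. The work goes in short steps, Python scripts to look and compute and a shell command to move; the robot and the scene stay as the last step left them, time stands still between calls to the robot, and variables do not carry over. Pictures are saved under pics/ and viewed, at most 10 in all, crops included, and the job is handed in when it is done.

```bash
ls; mkdir -p pics; cat > h.py <<'E'
import numpy as np, cv2
from plant import robot, read_camera, job
def ray(c,uv):
    n=cv2.undistortPoints(np.array([[uv]],float),np.array(c["K"]),np.array(c["D"]))[0,0]
    E=np.array(c["extrinsics"]);R=E[:3,:3];o=-R.T@E[:3,3]
    return o,R.T@np.array([n[0],n[1],1.])
def onz(c,uv,z):
    o,d=ray(c,uv);return o+d*(z-o[2])/d[2]
def proj(c,P):
    E=np.array(c["extrinsics"]);r=cv2.Rodrigues(E[:3,:3])[0]
    return cv2.projectPoints(np.array(P,float).reshape(-1,1,3),r,E[:3,3],np.array(c["K"]),np.array(c["D"]))[0][:,0]
E
python3 - <<'E'
from h import *
import pickle
for n in("top","scene"):
    c=read_camera(n);cv2.imwrite(f"pics/{n}0.png",c["image"]);pickle.dump(c,open(n+"0.pkl","wb"))
    print(n,np.round(c["K"],1).tolist(),np.round(c["extrinsics"],3).tolist())
s=robot.read_state();print(s["t"],s["tool_pos"],s["orientation"],s["force"])
E
```

```text
pics
top [[601.8, 0.0, 323.2], [0.0, 601.8, 232.4], [0.0, 0.0, 1.0]] [[0.018, -1.0, -0.012, -0.013], [-0.993, -0.017, -0.118, 0.643], [0.118, 0.014, -0.993, 1.165], [0.0, 0.0, 0.0, 1.0]]
scene [[577.1, 0.0, 316.7], [0.0, 577.1, 242.4], [0.0, 0.0, 1.0]] [[-0.01, 1.0, 0.017, 0.005], [0.84, 0.018, -0.542, -0.483], [-0.542, 0.009, -0.84, 1.41], [0.0, 0.0, 0.0, 1.0]]
0.1 [ 0.27093585 -0.53476288  0.21768443] [-3.05404737e+00 -7.29293750e-01  3.77067293e-04] [ 0.32737186  0.25783046 -0.92364679]
```

View pics/top0.png

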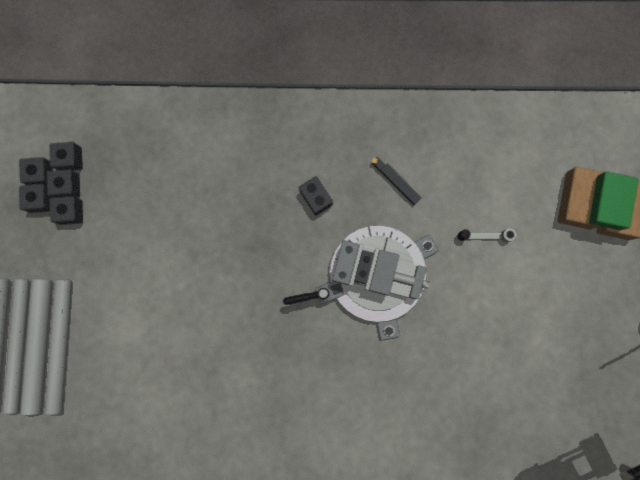

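View pics/scene0.png

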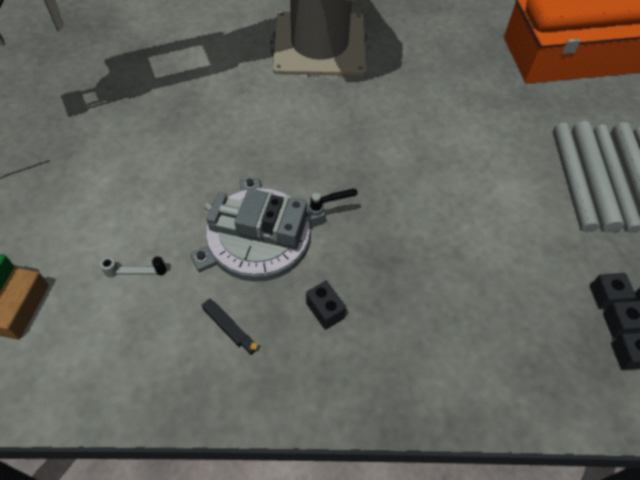

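The vice is at about (378,274) in top and (258,232) in scene. The lever's arm runs from (323,294) to (285,300) in top. The turning tool and holder are beyond the vice, and the crank is to its right. Next I'll fit the ring and enlarge the scale.

```bash
python3 - <<'E'
from h import *
import pickle
from scipy.optimize import least_squares
for n,(u,v) in(("top",(378,274)),("scene",(258,232))):
    c=pickle.load(open(n+"0.pkl","rb"));im=c["image"];g=im.min(2)
    x0,y0=u-65,v-60
    m=(g>165).astype(np.uint8);mm=np.zeros_like(m);mm[y0:y0+120,x0:x0+130]=m[y0:y0+120,x0:x0+130]
    mm=cv2.morphologyEx(mm,cv2.MORPH_OPEN,np.ones((2,2)))
    pts=np.argwhere(mm)[:,::-1]; hull=cv2.convexHull(pts.astype(np.int32))[:,0]
    W=np.array([onz(c,p,.028)[:2] for p in hull])
    f=lambda p:np.hypot(W[:,0]-p[0],W[:,1]-p[1])-.096
    r=least_squares(f,onz(c,(u,v),.028)[:2],loss="soft_l1",f_scale=.001)
    print(n,mm.sum(),r.x,np.std(f(r.x)))
    crop=cv2.resize(im[y0:y0+120,x0:x0+130],None,fx=3,fy=3*1.2,interpolation=cv2.INTER_CUBIC)
    cv2.imwrite(f"pics/{n}1.png",crop)
    if n=="top":a=crop
cv2.imwrite("pics/both1.png",np.hstack([a,crop]))
E
```

```text
top 1535 [ 0.56306932 -0.11228714] 0.0008890713408309658
scene 688 [ 0.56345644 -0.10708992] 0.0023835660710967393
```

View pics/both1.png

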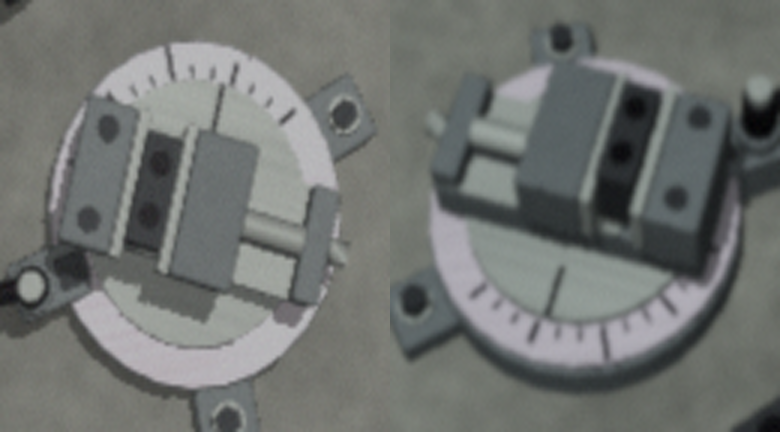

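The enlarged view shows the zero line at crop (171,62) in top and (605,345) in scene. The index is near the -30 line, with its outer end at about (221,85) in top. The +30 line is visible in scene at (670,305).

```bash
python3 - <<'E'
from h import *
import pickle
ct=pickle.load(open("top0.pkl","rb"));cs=pickle.load(open("scene0.pkl","rb"))
T=lambda x,y:(313+(x+.5)/3-.5,214+(y+.5)/3.6-.5)
S=lambda x,y:(193+(x-390+.5)/3-.5,172+(y+.5)/3.6-.5)
C=np.array([.5632,-.112]);
def a(n,P,C=C):
    d=P[:2]-C;print(n,P[:2].round(4),"r",np.hypot(*d).round(4),"ang",np.degrees(np.arctan2(d[1],d[0])).round(1))
a("zero mid T",onz(ct,T(171,62),.028));a("-30 T",onz(ct,T(235,74),.028));a("-60",onz(ct,T(288,116),.028));a("idx out",onz(ct,T(221,86),.034));a("idx in",onz(ct,T(215,130),.034))
Cs=np.array([.5634,-.108])
a("zero S",onz(cs,S(605,345),.028),Cs);a("-30 S",onz(cs,S(541,329),.028),Cs);a("+30 S",onz(cs,S(670,305),.028),Cs);a("-60 S",onz(cs,S(478,292),.028),Cs);a("idxout",onz(cs,S(548,312),.034),Cs)
# lever
a("hub",onz(ct,T(31,288),.068));a("tip T",onz(ct,(285,300.5),.068));a("tip S",onz(cs,(355.5,192),.068),Cs);a("hub S",onz(cs,(316,197),.07),Cs)
for n,p,z in(("holder",(316,197),.0),("tt1",(376,160),.02),("tt2",(417,202),.02),("cr1",(464,236),.04),("cr2",(510,235),.03)):a(n,onz(ct,p,z))
E
```

```text
zero mid T [ 0.6488 -0.0948] r 0.0873 ang 11.4
-30 T [ 0.6427 -0.1377] r 0.0836 ang -17.9
-60 [ 0.6198 -0.1732] r 0.0833 ang -47.2
idx out [ 0.6352 -0.1278] r 0.0737 ang -12.4
idx in [ 0.6105 -0.124 ] r 0.0488 ang -14.2
zero S [ 0.6485 -0.093 ] r 0.0864 ang 10.0
-30 S [ 0.64   -0.1318] r 0.0802 ang -17.3
+30 S [ 0.6244 -0.0552] r 0.0807 ang 40.9
-60 S [ 0.6191 -0.1716] r 0.0845 ang -48.8
idxout [ 0.6336 -0.1276] r 0.0729 ang -15.6
hub [ 0.5206 -0.0036] r 0.1165 ang 111.4
tip T [0.5062 0.0692] r 0.19 ang 107.5
tip S [0.5051 0.0713] r 0.1885 ang 108.0
hub S [ 0.5201 -0.0025] r 0.114 ang 112.3
holder [0.7212 0.0154] r 0.203 ang 38.9
tt1 [ 0.7966 -0.1069] r 0.2335 ang 1.2
tt2 [ 0.7105 -0.191 ] r 0.1672 ang -28.2
cr1 [ 0.6402 -0.281 ] r 0.1857 ang -65.5
cr2 [ 0.6449 -0.3744] r 0.2748 ang -72.7
```

```bash
python3 -m inch '[217,370,-60,-40,0,217,370,-60,-40,0,217,370,-60,-40,0,217,370,-60,-40,0,217,370,-60,-40,0,217,370,-60,-40,0,217,370,-60,-40,0,217,370,-60,-40,0,217,370,-60,-40,0,217,370,-60,-40,0]' 10; python3 -m inch '[0,0,0,0,0,0,0,0,0,0,0,0,0,0,0]'
```

```text
t: 0.93
tool_pos: [0.4763, -0.184, 0.1615]
orientation: [-3.121, 0.36, 0.0]
force: [0.4, -1.0, -0.1]
opening: 0.0309
gripper_force: 0.0
t: 1.18
tool_pos: [0.4756, -0.1862, 0.1618]
orientation: [3.121, -0.358, -0.001]
force: [-0.6, 0.2, -0.9]
opening: 0.0111
gripper_force: 0.0
```

```bash
python3 -m inch '[13,21,-40,0,0,13,21,-75,0,0,13,21,-95,0,0,13,21,-105,0,0,13,21,-110,0,0,13,21,-114,0,0,13,21,-114,0,0]'; python3 - <<'E'
from h import *
s=robot.read_state();print(s["q"],s["tool_pos"])
c=read_camera("scene");cv2.imwrite("pics/s2.png",cv2.resize(c["image"][130:310,160:400],None,fx=3,fy=3,interpolation=cv2.INTER_CUBIC))
E
```

```text
t: 1.77
tool_pos: [0.4894, -0.1663, 0.0489]
orientation: [3.12, -0.362, 0.002]
force: [-0.2, -0.3, -0.3]
opening: 0.0008
gripper_force: 0.0
[-4.26707878e-01  5.83631524e-02  1.88792906e+00 -1.17150087e-04
  1.19391094e+00  1.37486914e+00] [ 0.48936293 -0.16628718  0.0488563 ]
```

View pics/s2.png

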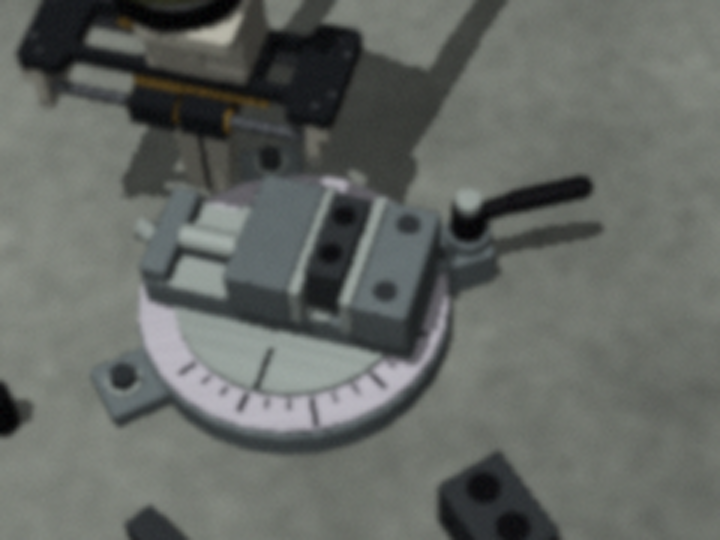

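The shut fingers stand just behind the tail at (205,165), and nothing else has moved. Next I'll compute the arc of shifts.

```bash
cat > arc.py <<'E'
from h import *
import sys
s=robot.read_state();p=s["tool_pos"];R=cv2.Rodrigues(np.array(s["orientation"]))[0]
yaw=np.degrees(np.arctan2(R[1,0],R[0,0]));C=np.array([.5633,-.1115])
print("yaw",yaw,"f",s["force"])
for f in map(float,sys.argv[1:]):
    t=np.radians(f);P=C+np.array([[np.cos(t),-np.sin(t)],[np.sin(t),np.cos(t)]])@[-.0395,-.070]
    print(f,(1e3*(P-p[:2])).round(1),round(f-yaw,1))
E
python3 arc.py -13.5 -9 -5 0 5 10 15 20 25 30 35 38 40 41.7
```

```text
yaw -13.199473420564551 f [ 0.23049433  0.09230946 -0.0419193 ]
-13.5 [18.8 -4.1] -0.3
-9.0 [23.6 -8.2] 4.2
-5.0 [ 28.1 -11.6] 8.2
0.0 [ 34.  -15.3] 13.2
5.0 [ 40.3 -18.5] 18.2
10.0 [ 46.8 -21.1] 23.2
15.0 [ 53.5 -23.1] 28.2
20.0 [ 60.4 -24.6] 33.2
25.0 [ 67.3 -25.4] 38.2
30.0 [ 74.3 -25.7] 43.2
35.0 [ 81.3 -25.3] 48.2
38.0 [ 85.5 -24.8] 51.2
40.0 [ 88.3 -24.3] 53.2
41.7 [ 90.6 -23.8] 54.9
```

```bash
python3 -m inch '[6,-1,0,0,0,12,-3,0,0,0,16,-4,0,0,0,18,-4,0,0,0,20,-5,0,1,0,22,-7,0,3,0,24,-8.5,0,4.5,0,26,-10,0,6,0,28,-11.5,0,8,0,28,-11.5,0,8,0]'; python3 arc.py -5 0 5 10 15 20
```

```text
t: 2.65
tool_pos: [0.5166, -0.1767, 0.048]
orientation: [-3.139, 0.137, 0.003]
force: [-3.9, 0.6, 2.5]
opening: 0.0006
gripper_force: 2.2
yaw -5.015534369678765 f [-3.93388146  0.62485054  2.47441602]
-5.0 [ 1.2 -1.1] 0.0
0.0 [ 7.2 -4.8] 5.0
5.0 [13.4 -8. ] 10.0
10.0 [ 20.  -10.6] 15.0
15.0 [ 26.7 -12.7] 20.0
20.0 [ 33.5 -14.1] 25.0
```

```bash
python3 -m inch '[2,-1.3,0,1.7,0,4,-2.5,0,3.3,0,6,-3.7,0,5,0,8,-4.8,0,6.7,0,10,-5.8,0,8.3,0,12.3,-6.9,0,10,0,14.5,-7.8,0,11.7,0,16.6,-8.7,0,13.3,0,18.8,-9.5,0,15,0,18.8,-9.5,0,15,0]'; python3 -m inch '[2.2,-0.8,0,1.7,0,4.4,-1.5,0,3.3,0,6.7,-2.1,0,5,0,9,-2.6,0,6.7,0,11.2,-3.1,0,8.3,0,13.5,-3.5,0,10,0,15.8,-3.8,0,11.7,0,18.1,-4.1,0,13.3,0,20.4,-4.3,0,15,0,20.4,-4.3,0,15,0]'; python3 arc.py 25 30 35 38 40 41.7
```

```text
t: 3.48
tool_pos: [0.5352, -0.1866, 0.0479]
orientation: [3.129, 0.272, -0.003]
force: [-5.6, -1.6, 3.2]
opening: 0.0004
gripper_force: 2.8
t: 4.32
tool_pos: [0.5556, -0.1913, 0.0478]
orientation: [3.067, 0.678, -0.003]
force: [-4.6, -4.2, 1.9]
opening: 0.0003
gripper_force: 3.0
yaw 24.939795032886966 f [-4.63289148 -4.17204048  1.87394344]
25.0 [ 1.5 -0.4] 0.1
30.0 [ 8.5 -0.6] 5.1
35.0 [15.5 -0.2] 10.1
38.0 [19.7  0.3] 13.1
40.0 [22.5  0.7] 15.1
41.7 [24.8  1.2] 16.8
```

```bash
python3 -m inch '[2.3,-0.1,0,1.7,0,4.6,-0.2,0,3.3,0,7,-0.2,0,5,0,9.3,-0.1,0,6.7,0,11.5,0,0,8.3,0,14,0.2,0,10,0,16,0.5,0,11.5,0,18,0.7,0,13,0,18,0.7,0,13,0]'; python3 -m inch '[-10,12,20,0,0,-20,20,60,0,0,-20,20,100,0,0,-20,20,100,0,0]'; python3 - <<'E'
from h import *
s=robot.read_state();print(s["tool_pos"],s["orientation"])
w=read_camera("wrist");cv2.imwrite("pics/w3.png",w["image"]);print(np.round(w["mount"],3).tolist(),w["K"][0][0])
c=read_camera("scene")
cv2.imwrite("pics/s3.png",cv2.resize(c["image"][160:290,190:330],None,fx=4,fy=4,interpolation=cv2.INTER_CUBIC))
E
```

```text
t: 5.07
tool_pos: [0.5737, -0.1909, 0.0478]
orientation: [2.97, 1.02, -0.003]
force: [-4.1, -5.5, 1.4]
opening: 0.0004
gripper_force: 3.3
t: 5.4
tool_pos: [0.5589, -0.171, 0.1577]
orientation: [2.963, 1.017, 0.016]
force: [1.5, -0.3, 2.1]
opening: 0.0005
gripper_force: 0.0
[ 0.55890985 -0.17102343  0.15773249] [2.96331539 1.01654844 0.01626025]
[[0.0, -0.961, -0.275, 0.076], [1.0, 0.001, -0.0, -0.0], [0.001, -0.275, 0.961, -0.165], [0.0, 0.0, 0.0, 1.0]] 358.7485842587363
```

View pics/s3.png

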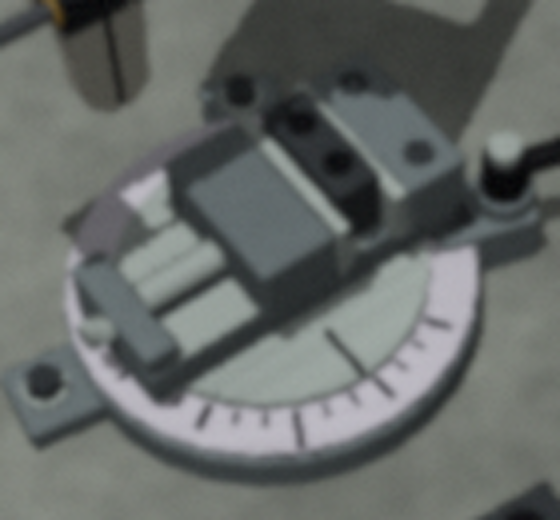

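View pics/w3.png

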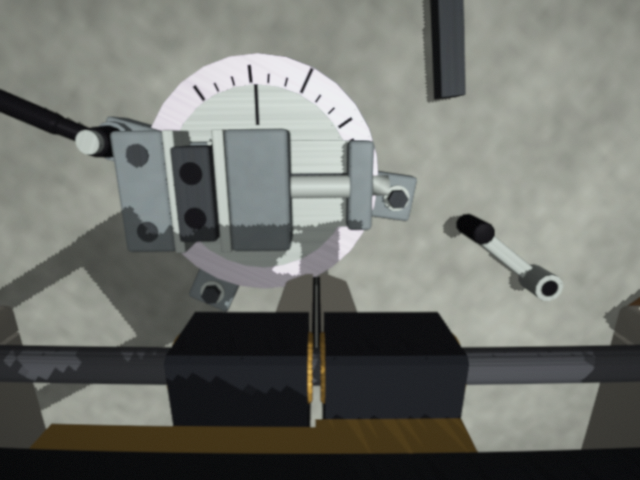

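The wrist view shows the 30 line at (250,73), the zero line at (307,80), the 60 line at (199,93), and the index from (257,84) to (258,124). The index falls a little short of 30.

```bash
cat > meas.py <<'E'
from h import *
import sys,json
def wcam():
    s=robot.read_state();w=read_camera("wrist")
    T=np.eye(4);T[:3,:3]=cv2.Rodrigues(np.array(s["orientation"]))[0];T[:3,3]=s["tool_pos"]
    w["extrinsics"]=np.linalg.inv(T@np.array(w["mount"]));return w,s
def line(w,box,z):
    x0,y0,x1,y1=box;g=w["image"][y0:y1,x0:x1].min(2).astype(float)
    d=np.clip(np.percentile(g,70)-25-g,0,None);v,u=np.nonzero(d);wt=d[v,u]
    P=np.array([onz(w,(a+x0,b+y0),z)[:2] for a,b in zip(u,v)])
    m=np.average(P,0,wt);k=np.linalg.eigh(np.cov(P.T,aweights=wt))[1][:,1]
    if k[0]<0:k=-k
    return m,np.degrees(np.arctan2(k[1],k[0]))
if __name__=="__main__":
    w,s=wcam();L={}
    for n,b,z in json.loads(sys.argv[1]):L[n]=line(w,b,z);print(n,L[n][0].round(4),L[n][1].round(1))
    ks=[k for k in L if k!="idx"]
    # centre from intersection of scale lines
    A=[];B=[]
    for k in ks:
        m,a=L[k];n=np.array([-np.sin(np.radians(a)),np.cos(np.radians(a))]);A.append(n);B.append(n@m)
    C=np.linalg.lstsq(np.array(A),np.array(B),rcond=None)[0];print("centre",C)
    for C in (C,np.array([.5633,-.1115])):
        print({k:np.degrees(np.arctan2(*(L[k][0]-C)[::-1])).round(2) for k in L})
E
python3 meas.py '[["z",[299,66,315,94],0.028],["30",[244,64,256,83],0.028],["60",[191,84,205,102],0.028],["-30",[337,116,353,127],0.028],["idx",[250,88,264,125],0.034]]'
```

```text
z [ 0.6457 -0.0946] 12.0
30 [ 0.623  -0.0582] 43.8
60 [ 0.5883 -0.0345] 72.3
-30 [ 0.6393 -0.137 ] -17.5
idx [ 0.6069 -0.0769] 38.4
centre [ 0.56390633 -0.11300013]
{'z': np.float64(12.7), '30': np.float64(42.86), '60': np.float64(72.75), '-30': np.float64(-17.65), 'idx': np.float64(39.98)}
{'z': np.float64(11.62), '30': np.float64(41.77), '60': np.float64(72.03), '-30': np.float64(-18.54), 'idx': np.float64(38.39)}
```

```bash
python3 -m inch '[0,0,-40,0,0,5,-3,-80,0,0,10,-8,-95,0,0,12,-12,-100,0,0,16,-16,-100,0,0,19,-19,-100,0,0,21,-19.8,-100,0.8,0,22.7,-19.5,-100,2,0,24.4,-19.2,-100,3.2,0,24.4,-19.2,-100,3.2,0]'; python3 -m inch '[-10,12,20,0,0,-20,20,60,0,0,-20,20,100,-3,0,-20,20,100,-3,0]'; python3 meas.py '[["z",[299,66,315,94],0.028],["30",[244,64,256,83],0.028],["60",[191,84,205,102],0.028],["-30",[337,116,353,127],0.028],["idx",[245,88,263,125],0.034]]'
```

```text
t: 6.38
tool_pos: [0.5781, -0.1902, 0.0488]
orientation: [2.941, 1.103, -0.003]
force: [-4.8, -4.4, -4.1]
opening: 0.0005
gripper_force: 3.3
t: 6.72
tool_pos: [0.5643, -0.1708, 0.1603]
orientation: [2.961, 1.017, 0.02]
force: [2.2, -0.1, 1.6]
opening: 0.0008
gripper_force: 0.0
z [ 0.6548 -0.0922] 16.2
30 [ 0.6258 -0.0561] 41.0
60 [ 0.5895 -0.0325] 72.7
-30 [ 0.6449 -0.1386] -37.1
idx [ 0.6085 -0.0712] 41.3
centre [ 0.57762725 -0.10087874]
{'z': np.float64(6.4), '30': np.float64(42.94), '60': np.float64(80.17), '-30': np.float64(-29.27), 'idx': np.float64(43.81)}
{'z': np.float64(11.89), '30': np.float64(41.58), '60': np.float64(71.66), '-30': np.float64(-18.36), 'idx': np.float64(41.67)}
```

Index and 30 line now agree within about 0.7°. Next I'll move over to the lever's slack side.

```bash
python3 -m inch '[-88,218,0,-27,0,-88,218,0,-27,0,-88,218,0,-27,0,-88,218,0,-27,0,-88,218,0,-27,0,-88,218,0,-27,0,-88,218,0,-27,0,-88,218,0,-27,0,-88,218,0,-27,0]'; cat > lev.py <<'E'
from h import *
import sys
s=robot.read_state();p=s["tool_pos"];R=cv2.Rodrigues(np.array(s["orientation"]))[0]
yaw=np.degrees(np.arctan2(R[1,0],R[0,0]));V=np.array([.520,-.0035])
print("yaw",yaw,"q6",s["q"][5],"p",p,"f",s["force"])
for f in map(float,sys.argv[1:]):
    t=np.radians(f);u=np.array([np.cos(t),np.sin(t)]);k=np.array([-u[1],u[0]])
    print(f,(1e3*(V+.058*u+.015*k-p[:2])).round(1),round(f-90-yaw,1))
E
python3 lev.py 101 95 90 85 80 75 70; python3 - <<'E'
from meas import *
w,s=wcam();cv2.imwrite("pics/w4.png",w["image"]);c=read_camera("top")
P=proj(w,[[.520,-.0035,.066]]);print(P)
cv2.imwrite("pics/t4.png",cv2.resize(c["image"][205:325,270:440],None,fx=4,fy=4,interpolation=cv2.INTER_CUBIC))
E
```

```text
t: 7.52
tool_pos: [0.4715, 0.0489, 0.149]
orientation: [3.126, 0.304, 0.003]
force: [-0.1, -0.9, 0.3]
opening: 0.0002
gripper_force: 0.0
yaw 11.103723527980476 q6 1.372426192462343 p [0.47149618 0.04886293 0.14900505] f [-0.0576779  -0.89138435  0.29989869]
101.0 [22.7  1.7] -0.1
95.0 [28.5  4.1] -6.1
90.0 [33.5  5.6] -11.1
85.0 [38.6  6.7] -16.1
80.0 [43.8  7.4] -21.1
75.0 [49.   7.5] -26.1
70.0 [54.2  7.3] -31.1
[[403.30580499 190.77699006]]
```

View pics/w4.png

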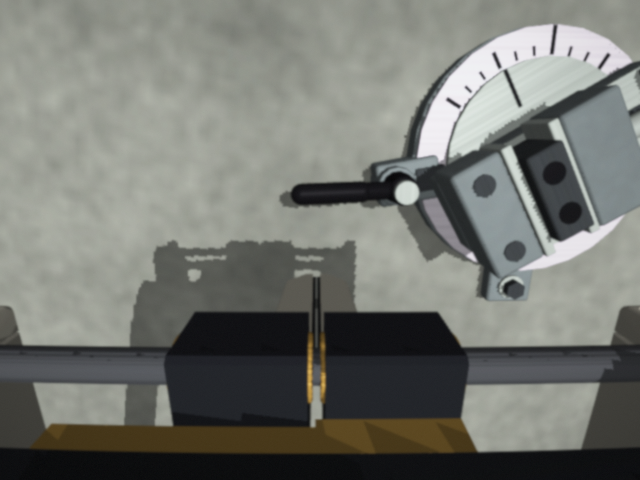

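The lever is visible from (300,194) to (405,191), and the index at (512,88) points at the 30 line at (497,60). I'll check the angle at rest, then descend beside the lever.

```bash
python3 meas.py '[["z",[546,24,562,56],0.028],["30",[490,50,505,70],0.028],["60",[445,96,462,110],0.028],["-30",[597,51,612,69],0.028],["idx",[502,69,524,108],0.034]]'; python3 -m inch '[0,0,-40,0,0,0,0,-70,0,0,0,0,-88,0,0,0,0,-97,0,0,6,0,-97,0,0,12,1,-97,0,0,16,1,-97,0,0,16,1,-97,0,0]';python3 lev.py 101 95 90 85 80 75 70
```

```text
z [ 0.6465 -0.094 ] 12.0
30 [ 0.6237 -0.0573] 45.8
60 [ 0.5885 -0.0338] 71.4
-30 [ 0.6408 -0.1371] -18.5
idx [ 0.6066 -0.0721] 42.2
centre [ 0.56492407 -0.11247285]
{'z': np.float64(12.74), '30': np.float64(43.16), '60': np.float64(73.29), '-30': np.float64(-17.96), 'idx': np.float64(44.06)}
{'z': np.float64(11.86), '30': np.float64(41.87), '60': np.float64(72.0), '-30': np.float64(-18.26), 'idx': np.float64(42.27)}
t: 8.33
tool_pos: [0.4894, 0.05, 0.0532]
orientation: [3.127, 0.302, 0.006]
force: [0.3, -0.4, -0.3]
opening: 0.0004
gripper_force: 0.0
yaw 11.042981458521817 q6 1.3755604729119657 p [0.48936822 0.04998817 0.05315737] f [ 0.27618038 -0.42740594 -0.27709655]
101.0 [4.8 0.6] -0.0
95.0 [10.6  3. ] -6.0
90.0 [15.6  4.5] -11.0
85.0 [20.7  5.6] -16.0
80.0 [25.9  6.2] -21.0
75.0 [31.2  6.4] -26.0
70.0 [36.4  6.1] -31.0
```

```bash
python3 -m inch '[3,0.3,0,0,0,5.5,1,0,-1,0,8,2,0,-3.5,0,10.6,3,0,-6,0,13,3.8,0,-8.5,0,15.6,4.5,0,-11,0,18.1,5.1,0,-13.5,0,20.7,5.6,0,-16,0,20.7,5.6,0,-16,0]';python3 lev.py 85 80 75 70 65 60 55 50
```

```text
t: 9.08
tool_pos: [0.5072, 0.0563, 0.0512]
orientation: [-3.138, 0.139, 0.001]
force: [-2.2, 1.9, 1.2]
opening: 0.0007
gripper_force: 1.1
yaw -5.082338193664602 q6 1.66887271309909 p [0.50719778 0.05630838 0.05123627] f [-2.22054651  1.88427075  1.15875792]
85.0 [ 2.9 -0.7] 0.1
80.0 [ 8.1 -0.1] -4.9
75.0 [13.3  0.1] -9.9
70.0 [18.5 -0.2] -14.9
65.0 [23.7 -0.9] -19.9
60.0 [28.8 -2.1] -24.9
55.0 [33.8 -3.7] -29.9
50.0 [38.6 -5.7] -34.9
```

```bash
python3 -m inch '[2.6,-0.4,0,-1,0,5.2,-0.2,0,-3,0,8,-0.1,0,-5,0,10.7,0,0,-7.5,0,13.3,0.1,0,-10,0,15.9,0,0,-12.5,0,18.5,-0.2,0,-15,0,21.1,-0.5,0,-17.5,0,23.7,-0.9,0,-20,0]';python3 lev.py 65 60 55 50 45 42 40 38
```

```text
t: 9.83
tool_pos: [0.5304, 0.0558, 0.0509]
orientation: [-3.066, 0.68, 0.002]
force: [-4.8, 5.4, 1.8]
opening: 0.0004
gripper_force: 3.1
yaw -25.001796737170796 q6 2.014277408225902 p [0.53038194 0.05577934 0.05091332] f [-4.80477214  5.39956311  1.82428596]
65.0 [ 0.5 -0.4] 0.0
60.0 [ 5.6 -1.5] -5.0
55.0 [10.6 -3.2] -10.0
50.0 [15.4 -5.2] -15.0
45.0 [20.  -7.7] -20.0
42.0 [22.7 -9.3] -23.0
40.0 [ 24.4 -10.5] -25.0
38.0 [ 26.1 -11.8] -27.0
```

```bash
python3 -m inch '[2.6,-0.6,0,-2.5,0,5.2,-1.3,0,-5,0,7.7,-2.2,0,-7.5,0,10.3,-3.1,0,-10,0,12.7,-4.1,0,-12.5,0,15.1,-5.1,0,-15,0,17.4,-6.3,0,-17.5,0,19.6,-7.5,0,-20,0]';python3 lev.py 50 45 42 40 38 37
```

```text
t: 10.5
tool_pos: [0.55, 0.049, 0.0509]
orientation: [-2.901, 1.201, 0.003]
force: [-4.8, 8.8, 2.0]
opening: 0.0007
gripper_force: 4.6
yaw -44.988293123335346 q6 2.349356897449821 p [0.54997676 0.04897381 0.05091341] f [-4.80473689  8.79003927  2.00725929]
50.0 [-4.2  1.6] 5.0
45.0 [ 0.4 -0.9] -0.0
42.0 [ 3.1 -2.5] -3.0
40.0 [ 4.8 -3.7] -5.0
38.0 [ 6.5 -4.9] -7.0
37.0 [ 7.3 -5.6] -8.0
```

```bash
python3 -m inch '[1.5,-0.8,0,-1.5,0,2.8,-1.6,0,-3,0,4,-2.4,0,-4.5,0,4.9,-3,0,-5.5,0]';python3 lev.py 40 38 37
```

```text
t: 10.83
tool_pos: [0.5548, 0.0461, 0.0509]
orientation: [-2.841, 1.338, 0.004]
force: [-5.2, 8.5, 2.6]
opening: 0.0004
gripper_force: 4.9
yaw -50.442621483024574 q6 2.439254259070141 p [0.55478249 0.04605602 0.05093143] f [-5.1942231  8.4506248  2.5546619]
40.0 [ 0.  -0.8] 0.4
38.0 [ 1.7 -2. ] -1.6
37.0 [ 2.5 -2.7] -2.6
```

```bash
for i in 1 2; do python3 -m inch '[0.9,-0.7,0,-0.5,0,1.5,-1.2,0,-1,0,1.5,-1.2,0,-1,0]'; done; python3 lev.py 38 37 36
```

```text
t: 11.08
tool_pos: [0.5561, 0.045, 0.0509]
orientation: [-2.829, 1.362, 0.004]
force: [-6.1, 9.8, 3.5]
opening: 0.0004
gripper_force: 5.2
t: 11.33
tool_pos: [0.5571, 0.0443, 0.0508]
orientation: [-2.817, 1.386, 0.006]
force: [-7.8, 11.3, 5.5]
opening: 0.0003
gripper_force: 6.9
yaw -52.393512795688466 q6 2.4692037392149193 p [0.55707747 0.0442599  0.05084615] f [-7.75773551 11.31731865  5.45833181]
38.0 [-0.6 -0.2] 0.4
37.0 [ 0.2 -0.9] -0.6
36.0 [ 1.  -1.5] -1.6
```

Force is rising at the stop, with the lever at about 1.3. I'll back off along the push line, rise, and check.

```bash
python3 -m inch '[-8,10,0,0,0,-18,24,0,0,0,-22,30,30,0,0,-22,30,70,10,0,-22,30,110,20,0,-22,20,130,30,0,-22,10,130,40,0,-22,0,130,50,0,-22,0,130,60,0,-22,0,130,60,0]'; python3 -m inch '[0,0,0,0,0,0,0,0,0,0,0,0,0,0,0]'; python3 - <<'E'
from meas import *
w,s=wcam();cv2.imwrite("pics/w5.png",w["image"]);print(s["tool_pos"],s["force"])
t=np.radians(37.4);print(proj(w,[[.52,-.0035,.066],[.52+.072*np.cos(t),-.0035+.072*np.sin(t),.068]]))
E
```

```text
t: 12.17
tool_pos: [0.5368, 0.0414, 0.1816]
orientation: [3.141, -0.054, 0.003]
force: [-0.4, -0.8, -0.7]
opening: 0.0005
gripper_force: 0.0
t: 12.42
tool_pos: [0.5365, 0.042, 0.1811]
orientation: [3.141, -0.069, 0.001]
force: [-0.3, 1.4, -0.0]
opening: -0.0
gripper_force: 0.0
[0.53647602 0.0420433  0.18108521] [-0.33210528  1.3549028  -0.03136818]
[[372.41017145 247.3381745 ]
 [316.20196444 180.19514268]]
```

View pics/w5.png

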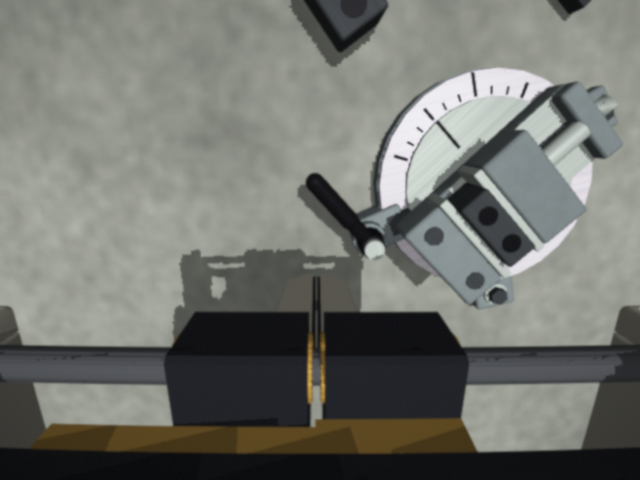

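The lever tip at (314,180) matches the predicted home position of (316,180). The index at (449,134) points to the 30 line at (429,112). One check of the angle remains.

```bash
python3 meas.py '[["z",[467,70,482,100],0.028],["30",[422,104,437,119],0.028],["60",[392,152,408,162],0.028],["-30",[517,80,531,99],0.028],["idx",[440,124,462,149],0.034]]'
```

```text
z [ 0.6479 -0.0937] 14.1
30 [ 0.6245 -0.0567] 43.2
60 [ 0.5887 -0.0337] 71.6
-30 [ 0.6407 -0.137 ] -18.1
idx [ 0.6054 -0.0734] 41.7
centre [ 0.56348242 -0.11336968]
{'z': np.float64(13.13), '30': np.float64(42.9), '60': np.float64(72.43), '-30': np.float64(-17.04), 'idx': np.float64(43.61)}
{'z': np.float64(11.89), '30': np.float64(41.85), '60': np.float64(71.91), '-30': np.float64(-18.26), 'idx': np.float64(42.12)}
```

```bash
python3 -c "
from plant import job
print(job.close_job())"
```

```text
the job is handed in; nothing more can be done
None
```

The vice's index line stands within about 1 degree of the 30 degree line, the clamping lever is at its stop (about 1.3 rad), the robot is clear and the job is handed in, though no verdict came back.

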